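Hang the big craft hoop on the wreath stand's keeper hook

ROBOT

A 6-joint arm with a two-finger parallel gripper is mounted at the origin on the work surface. World frame = base frame: x ahead of the robot, y to its left, z up, the work surface at z = 0. Lengths are in m, angles in rad, forces in N, time in s.
With the tool pointing down it reaches from about 0.225 to 0.725 m from the base axis. Payload 3.1 kg.
Tool frame: the origin (TCP) lies midway between the tips of the shut fingers; the grasp point (between the pads) lies 19 mm behind it; z points along the fingers, y is the line along which they close (so a half turn about z gives the same grasp; the last joint's range is limited). The gripper opens to 85 mm and grips with 20 to 120 N. Pads are 22 mm wide; open, the fingers measure 114 mm over their backs; the gripper's body (76 mm by 85 mm) begins 54 mm behind the grasp point. The pads swing forward as they close: fully open they stand 13 mm farther back than shut.
Start: joints at [1.053, 0.048, 0.099, 1.622, 0, 1.443], TCP at [0.2, 0.486, 0.231] pointing down, gripper open.
Joint ranges: [-2.91, 2.91], [-0.99, 1.94], [-1.21, 1.42], [-2.12, 2.29], [-1.49, 1.47], [-3.14, 3.14]. Speed limits (rad/s): [2.79, 2.79, 3.14, 3.14, 3.14, 3.14].

INTERFACE

Orientations are given as a unit quaternion [w, x, y, z].
In Python, from station import bot, eyes gives the robot as it stands.
- The arm moves only by the tool jog_arm, never from a script. Its arguments are lists of equal length, an entry for each row: "linear": the shift along the world's x, y, z in m, a list of three; "rotation": the turn, a rotation vector about the world's x, y, z in rad, a list of three; "gripper": the closure, from -1 (fully open) to 1 (shut). In form: {"linear": [[tx, ty, tz], ...], "rotation": [[ax, ay, az], ...], "gripper": [gripper, ...]}. A call has exactly 10 rows; each row shifts and turns the commanded pose from where the row before left it; what a row does not reach is not made up. A row lasts 1/12 s, in which the tool goes at most 41.7 mm and 7.16 degrees, less where a joint would pass 70% of its speed; a pose out of reach is approached as far as the arm can. A call with a gripper value outside its range is refused whole. The fingers move at their own pace and stop on an object; "grip_force" is the grip in N (left out, the last holds). Time passes only in rows, so rows that do not move let the fingers close, or fill a call up. It gives the time, the measured TCP pose, the force, the opening and the grip force at its end, in the units of the state.
- bot.read_state(): the state, without advancing time (a new reading comes with each control period).
- eyes.grab_frame(name): name is "scene" or "top" or "wrist"; returns the picture (420x560x3 uint8, blue, green, red); there is no depth.
- eyes.calibration(name): a dict with "fx", "fy", "cx", "cy" (pixels), "world_from_camera" (4x4, takes a point from camera to world coordinates); the wrist camera has in their place "hand_eye" (4x4, takes a point from camera to tool coordinates, whose origin is the TCP and whose axes are the flange's). Camera axes: x right, y down, z forward; pixel columns grow to the right and rows downward; lengths in m; the calibration is good to about 2 mm. A picture is of the moment at which its call begins: read the wrist's pose just before it. calibration takes no time and is no camera call.
- bot.job_done(): hands the job in; it is judged then, once.
The state is a dict: "t": time; "joints": joint angles; "qvel": joint speeds; "joint_torque": joint torques, N m; "tool_pos": TCP position; "tcp_rot": TCP orientation; "ft_force": force on the tool from outside, world axes, zero at the start; "torque": the same for the moment, N m; "finger_gap": finger opening in m; "grasp_force": force on a finger pad.
Only numpy, scipy, OpenCV 4.12 (cv2) and the standard library are available. Lean on these libraries where they do the work, as an engineer would, in place of code of your own. Each camera call takes 0.05 s, during which the arm holds its last target. There are 200 camera calls.

TASK

Take the largest wooden hoop out of the slot rack by its rim and hang it on the wreath stand: bring the rim over the nose of the J-hook, ease it down past the sprung keeper until that springs shut above it, and press the rim home so that you feel it firm in the bend; then let go and leave the hoop hanging still. Feel for the hook and never force it, and leave the other hoops and everything else where they are.

Things in the scene. Friction and masses are not known exactly. Their poses are not given: they have to be found in the camera images.
- hoop: The largest of three plain wooden hoops standing upright in the rack: a ring of 12 mm round rod, 180 mm outer and 156 mm inner diameter (168 mm to the rod's middle), 45 to 75 g. Origin at the ring's centre; x is the ring's axis (level), y and z lie in its plane, z up at the start. It may lean 2 degrees in its slot.
- hoop_mid: Bystander: a like hoop of 136 mm outer diameter, in another slot. Origin and axes as the big hoop's.
- hoop_small: Bystander: a like hoop of 112 mm outer diameter, in another slot. Origin and axes as the big hoop's.
- rack: Pine slot rack, fixed, footprint 177 x 150 mm: six upright slats (16 mm thick, 130 mm wide, tops 94 mm over the table), 15 mm slots between them every 31 mm. The hoops stand 62 mm apart in the first, third and last slot, on two dowels. Origin under its middle on the table; the slots follow one another along its x; the hoops' planes are its y-z.
- stand: Steel wreath stand, fixed. Origin on the table; x points from the hook's nose to the post (the nose is on the robot's side), z up. Base plate 140 x 120 x 14 mm with its middle at x +55 mm; a 14 mm post, 295 mm high, at x +85 mm; on the post a clamp collar (26 mm across) with the J-hook of 8 mm rod. Passing the keeper takes 2 to 4 N; a firm press home is 4 to 8 N, over 12 N is forcing it.
- mark (a point): The hook's seat (the bend's lowest surface, where the rim's inner edge comes to rest) for the collar's middle setting: x -4 mm in the stand's frame, 245 mm over the table; axes as the stand's. Fixed on the stand. The collar is clamped up to 12 mm above or below that, which is not measured, so hook, nose and keeper all stand that much higher or lower: find the height by feel.
- nose (a point): Top of the J-hook's upturned nose (ball tip, 10 mm) for the collar's middle setting: 51 mm above the mark, x -19 mm in the stand's frame. The nose's inner face is upright, at x -10.5 mm, from the bend to 34 mm above the seat, and flares out above. The rim passes over the nose from the robot's side, then goes down close behind it, within 2 mm of its inner face.
- keeper (a joint): Angle of the sprung wire gate (13 mm wide, 5 mm wire) closing the hook: 0 shut and level, about 1 when the rim passes its end, rad. Hinge at x +16 mm of the stand, 32 mm above the seat; end wire 22.5 mm off, by the nose. It gives only downward, 1.5 to 2.3 N at its end, and springs back. From touching it to home the rim goes 34 mm down; it clears the gate's end only in the last 2 mm.
- tumbler: Bystander: drinking glass, 72 mm across, 95 mm high. Origin under its middle.
- marker_a: Bystander: square marker pen, 127 x 15 mm, lying.
- marker_b: Bystander: square marker pen, 127 x 15 mm, lying.
- marker_c: Bystander: square marker pen, 127 x 15 mm, lying.
- snowflake: Bystander: 5 mm plywood snowflake, 76 mm across, lying flat.
- tape: Bystander: roll of tape, 84 mm across, 24 mm high, lying flat.

How it is judged:
By the outcome, as a careful person would: the job done as asked, in the order asked, and still so for the second after the job is handed in, with the robot touching nothing.
It also fails if it takes over 72 s, if anything falls off the work surface, if the arm or the gripper's body presses on something with over 40 N, if the wrist force passes 120 N, or if a joint passes its speed limit or range.

## Working session

There is one attempt and no reset: what is moved stays moved. The work goes in short steps, Python scripts to look and compute and a tool call to move; the robot and the scene stay as the last step left them, time stands still between calls to the robot, and variables do not carry over. Pictures are saved under pics/ and viewed, at most 10 in all, crops included, and the job is handed in when it is done.

Besides the shell and the picture viewer there is one more tool, called as a command line: name --argument value ..., lists and objects as JSON in quotes. jog_arm: Moves the arm, as the interface text tells. Its arguments: {"type":"object","properties":{"linear":{"type":"array"},"rotation":{"type":"array"},"gripper":{"type":"array"},"grip_force":{"type":"number"}},"required":["linear","rotation","gripper"]}

```bash
mkdir -p pics; python3 - <<'E'
from station import bot, eyes
import cv2,numpy as np
s=bot.read_state(); print(s)
a=eyes.grab_frame("scene");b=eyes.grab_frame("top")
cv2.imwrite("pics/scene.png",a);cv2.imwrite("pics/top.png",b)
for n in("scene","top","wrist"):print(n,eyes.calibration(n))
E
```

```text
{'t': 0.0, 'joints': array([ 1.05319398e+00,  4.87332405e-02,  9.75760825e-02,  1.62200427e+00,
       -1.70035879e-05,  1.44303096e+00]), 'qvel': array([ 0.00051935,  0.00048314, -0.00095664,  0.00174467, -0.00123995,
       -0.00110392]), 'joint_torque': array([-8.68534280e-04, -3.38784957e+01,  3.20013642e+01,  2.03237613e-02,
       -3.47518999e-04, -2.96211610e-06]), 'tool_pos': array([0.19921009, 0.48506627, 0.23011537]), 'tcp_rot': array([-3.66939413e-04,  1.93686426e-01,  9.81062776e-01, -1.12421311e-03]), 'ft_force': array([-0.78126793,  0.13827233, -0.36232072]), 'torque': array([-0.01779585,  0.03832282,  0.06485519]), 'grasp_force': 0.0, 'finger_gap': 0.0852792382264684}
scene {'fx': 386.89128604965646, 'fy': 386.89128604965646, 'cx': 277.83257121017647, 'cy': 210.85381042840024, 'world_from_camera': array([[-0.71369308,  0.43553644, -0.54858928,  1.1350098 ],
       [ 0.70045257,  0.44699979, -0.55637882,  0.57573895],
       [ 0.00289605, -0.78134448, -0.62409327,  0.84519528],
       [ 0.        ,  0.        ,  0.        ,  1.        ]])}
top {'fx': 428.32983531803865,
[... 202 characters left out ...]
e-01, -5.15032648e-04, -2.32506619e-02,
         8.82281196e-03],
       [ 2.30585102e-02, -1.52084041e-01, -9.88098553e-01,
         1.16347772e+00],
       [ 0.00000000e+00,  0.00000000e+00,  0.00000000e+00,
         1.00000000e+00]])}
wrist {'fx': 313.0077353663099, 'fy': 313.0077353663099, 'cx': 275.77926369296904, 'cy': 211.37827964110699, 'hand_eye': array([[-2.49993989e-04, -9.57432061e-01, -2.88658597e-01,
         7.48405115e-02],
       [ 9.99999743e-01, -4.52020908e-05, -7.16126233e-04,
         3.34648477e-05],
       [ 6.72594244e-04, -2.88658702e-01,  9.57431826e-01,
        -1.42920585e-01],
       [ 0.00000000e+00,  0.00000000e+00,  0.00000000e+00,
         1.00000000e+00]])}
```

View pics/scene.png

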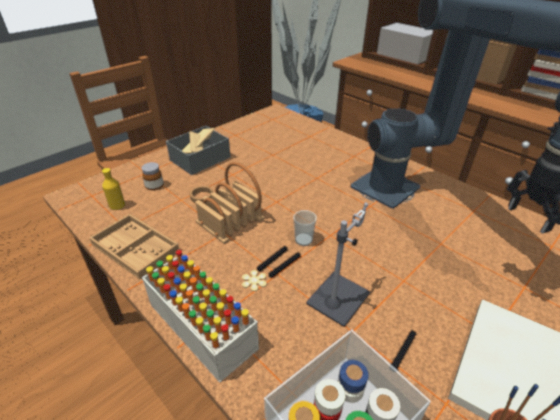

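View pics/top.png

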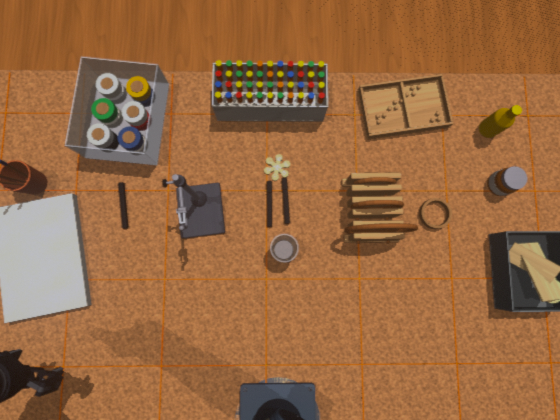

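The scene view shows the rack at (230,208), with the big hoop in the slot nearest the robot. The stand is at (340,295), with its hook at (360,215). In the top view the rack is at (377,208), the big hoop at (381,227), and the stand base at (200,210) with the hook near (182,212). Next I'll take enlarged crops.

```bash
python3 - <<'E'
import cv2,numpy as np
a=cv2.imread("pics/scene.png");b=cv2.imread("pics/top.png")
def c(i,x,y,w,h): return cv2.resize(i[y:y+h,x:x+w],(400,300),interpolation=cv2.INTER_CUBIC)
m=np.vstack([np.hstack([c(b,330,160,100,75+5)if 0 else c(b,330,165,120,90),c(b,150,160,100,75)]),np.hstack([c(a,180,155,120,90),c(a,290,195,160,120)])])
cv2.imwrite("pics/m.png",m)
E
```

```text
(no output)
```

View pics/m.png

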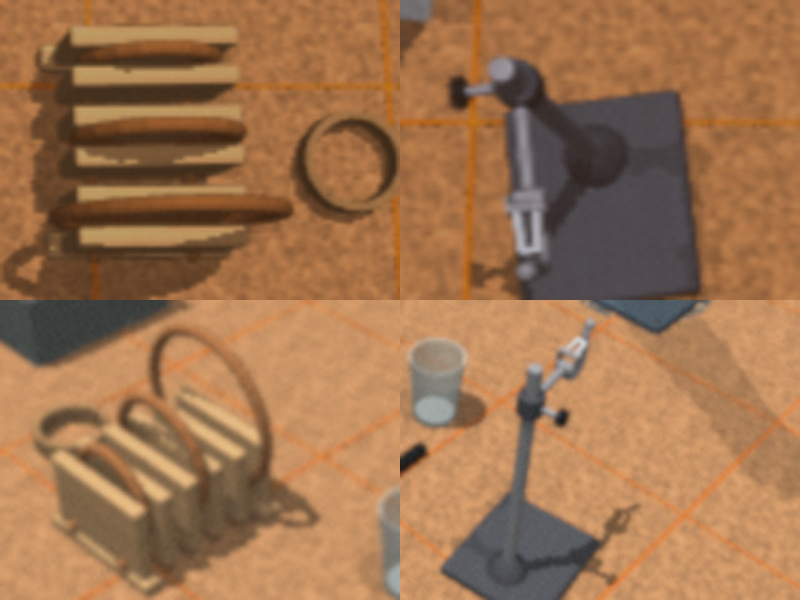

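```bash
cat > h.py <<'E'
import numpy as np,cv2
from station import bot,eyes
from scipy.spatial.transform import Rotation as R
def cam(n):
    c=eyes.calibration(n); K=np.array([[c['fx'],0,c['cx']],[0,c['fy'],c['cy']],[0,0,1]])
    if n!='wrist': return K,np.array(c['world_from_camera'])
    s=bot.read_state(); q=s['tcp_rot']; T=np.eye(4); T[:3,:3]=R.from_quat([q[1],q[2],q[3],q[0]]).as_matrix(); T[:3,3]=s['tool_pos']
    return K,T@np.array(c['hand_eye'])
def ray(C,p):
    K,T=C; d=T[:3,:3]@np.linalg.solve(K,[p[0],p[1],1.]); return T[:3,3],d/np.linalg.norm(d)
def on(C,p,n,h):
    o,d=ray(C,p); n=np.array(n,float); return o+d*(h-n@o)/(n@d)
def onz(C,p,z): return on(C,p,[0,0,1],z)
def two(C1,p1,C2,p2):
    o1,d1=ray(C1,p1);o2,d2=ray(C2,p2)
    t=np.linalg.lstsq(np.c_[d1,-d2],o2-o1,rcond=None)[0]; a=o1+t[0]*d1;b=o2+t[1]*d2
    return (a+b)/2,np.linalg.norm(a-b)
E
python3 - <<'E'
from h import *
np.set_printoptions(precision=4,suppress=True)
T=cam('top');S=cam('scene')
tl=lambda x,y:(330+x/3.3333,165+y/3.3333); tr=lambda x,y:(150+(x-400)/4,160+y/4)
bl=lambda x,y:(180+x/3.3333,155+(y-300)/3.3333); br=lambda x,y:(290+(x-400)/2.5,195+(y-300)/2.5)
print("slat1",onz(T,tl(72,36),.094),onz(T,tl(237,36),.094));print("slat6",onz(T,tl(80,236),.094),onz(T,tl(247,236),.094))
print("hoop L/R z=.1",onz(T,tl(55,213),.1),onz(T,tl(293,208),.1))
print("base",[onz(T,tr(*p),.014)[:2] for p in((680,92),(698,290),(510,105))])
print("posttop",onz(T,tr(503,73),.295),two(T,tr(503,73),S,br(535,372)))
print("nose",onz(T,tr(527,270),.296),two(T,tr(527,270),S,br(589,324)))
print("keeper hinge", onz(T,tr(527,205),.277))
E
```

```text
slat1 [ 0.6208 -0.1902  0.094 ] [ 0.6211 -0.3178  0.094 ]
slat6 [ 0.4672 -0.192   0.094 ] [ 0.4671 -0.3184  0.094 ]
hoop L/R z=.1 [ 0.484  -0.1726  0.1   ] [ 0.4876 -0.3524  0.1   ]
base [array([0.6175, 0.1556]), array([0.4825, 0.141 ]), array([0.6084, 0.2705])]
posttop [0.5711 0.2107 0.295 ] (array([0.5722, 0.2131, 0.2873]), np.float64(0.0015890112001888113))
nose [0.4693 0.1948 0.296 ] (array([0.4703, 0.1995, 0.2787]), np.float64(0.002321302496839017))
keeper hinge [0.505 0.2   0.277]
```

The large hoop stands near x≈0.484, y≈-0.26, with its plane square to world x. The hook nose is near (0.47, 0.195). I'll go above the hoop.

jog_arm --linear '[[0.0095,-0.025,0.005],[0.0095,-0.025,0.005],[0.0095,-0.025,0.005],[0.0095,-0.025,0.005],[0.0095,-0.025,0.005],[0.0095,-0.025,0.005],[0.0095,-0.025,0.005],[0.0095,-0.025,0.005],[0.0095,-0.025,0.005],[0.0095,-0.025,0.005]]' --rotation '[[0,0,-0.0394],[0,0,-0.0394],[0,0,-0.0394],[0,0,-0.0394],[0,0,-0.0394],[0,0,-0.0394],[0,0,-0.0394],[0,0,-0.0394],[0,0,-0.0394],[0,0,-0.0394]]' --gripper '[-1,-1,-1,-1,-1,-1,-1,-1,-1,-1]'

```text
t: 0.93
tool_pos: [0.2944, 0.2343, 0.2811]
tcp_rot: [-0.0, 0.383, 0.924, -0.0]
ft_force: [0.8, -0.3, -1.0]
finger_gap: 0.0851
grasp_force: 0.0
```

jog_arm --linear '[[0.0095,-0.025,0.003],[0.0095,-0.025,0.003],[0.0095,-0.025,0.003],[0.0095,-0.025,0.003],[0.0095,-0.025,0.003],[0.0095,-0.025,0.003],[0.0095,-0.025,0.003],[0.0095,-0.025,0.003],[0.0095,-0.025,0.003],[0.0095,-0.025,0.003]]' --rotation '[[0,0,-0.0394],[0,0,-0.0394],[0,0,-0.0394],[0,0,-0.0394],[0,0,-0.0394],[0,0,-0.0394],[0,0,-0.0394],[0,0,-0.0394],[0,0,-0.0394],[0,0,-0.0394]]' --gripper '[-1,-1,-1,-1,-1,-1,-1,-1,-1,-1]'

```text
t: 1.77
tool_pos: [0.3895, -0.0157, 0.311]
tcp_rot: [-0.0, 0.556, 0.831, -0.0]
ft_force: [0.4, -0.1, 0.3]
finger_gap: 0.0855
grasp_force: 0.0
```

jog_arm --linear '[[0.0095,-0.025,0],[0.0095,-0.025,0],[0.0095,-0.025,0],[0.0095,-0.025,0],[0.0095,-0.025,0],[0.0095,-0.025,0],[0.0095,-0.025,0],[0.0095,-0.025,0],[0.0095,-0.023,0],[0.0095,-0.023,0]]' --rotation '[[0,0,-0.0394],[0,0,-0.0394],[0,0,-0.0394],[0,0,-0.0394],[0,0,-0.0394],[0,0,-0.0394],[0,0,-0.0394],[0,0,-0.0394],[0,0,-0.0394],[0,0,-0.0394]]' --gripper '[-1,-1,-1,-1,-1,-1,-1,-1,-1,-1]'

```text
t: 2.6
tool_pos: [0.4846, -0.2616, 0.3105]
tcp_rot: [-0.001, 0.708, 0.706, -0.0]
ft_force: [0.3, -0.0, 0.5]
finger_gap: 0.0854
grasp_force: 0.0
```

```bash
python3 - <<'E'
from h import *
C=cam('wrist'); a=eyes.grab_frame('wrist'); cv2.imwrite('pics/w1.png',a)
s=bot.read_state(); print(s['t'],s['tool_pos'],s['tcp_rot'],s['joints'])
E
```

```text
2.65 [ 0.48591001 -0.26589409  0.3085144 ] [ 1.92621376e-04  7.09733150e-01  7.04469509e-01 -1.23654431e-03] [-0.62033744  0.16204123  0.37830242  1.78709319 -0.00250266  0.95790287]
```

View pics/w1.png

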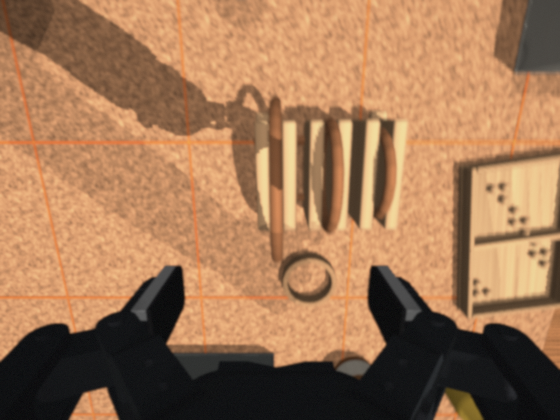

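The wrist view shows the big hoop edge-on, running from (276,97) to (278,262). It's centred between the fingers in x. I'll locate its centre from the tangent rays in the two views.

```bash
python3 - <<'E'
from h import *
W=cam('wrist');T=cam('top')
a=cv2.imread('pics/w1.png');b=cv2.imread('pics/top.png')
def ends(i,x0,x1,y0,y1,ax):
    c=i[y0:y1,x0:x1]; h=cv2.cvtColor(c,cv2.COLOR_BGR2HSV)
    m=((h[...,2]<150)&(h[...,2]>50)&(h[...,1]>110)).astype(np.uint8)
    n,l,st,_=cv2.connectedComponentsWithStats(m); k=1+np.argmax(st[1:,4]); v,u=np.where(l==k)
    print(st[k]+[x0,y0,0,0,0]); return u+x0,v+y0
ends(a,268,286,85,275,1); ends(b,340,430,222,236,0)
obs=[(W,(276,97)),(W,(278,262)),(T,(330+53/3.3333,165+213/3.3333)),(T,(330+294/3.3333,165+208/3.3333))]
A=[];B=[]
for i,(C,p) in enumerate(obs):
    o,d=ray(C,p); n=np.array([d[2],-d[1]]); n/=np.linalg.norm(n); n*=np.sign(n[0]) # n_y>0
    h=n@o[1:]; s=1 if i%2==0 else -1 # first is +y tangent: centre = h - r
    A.append(n);B.append(h-s*.09)
c,r,*_=np.linalg.lstsq(np.array(A),np.array(B),rcond=None); print('centre y,z',c,'res',np.array(A)@c-B)
for p in((276,97),(277,180),(278,262)):print(onz(W,p,c[1] if p[1]!=180 else c[1]+.085))
E
```

```text
[ 268   96   18   94 1060]
[340 222  78  14 733]
centre y,z [-0.26190153  0.09863794] res [ 0.00043908  0.00210701  0.00065822 -0.00314685]
[ 0.48520456 -0.17220733  0.09863794]
[ 0.48566322 -0.24457323  0.18363794]
[ 0.48624168 -0.3645004   0.09863794]
```

jog_arm --linear '[[0,0.002,-0.018],[0,0.002,-0.018],[0,0,-0.018],[0,0,-0.018],[0,0,-0.018],[0,0,-0.018],[0,0,-0.018],[0,0,-0.018],[0,0,0],[0,0,0]]' --rotation '[[0,0,0],[0,0,0],[0,0,0],[0,0,0],[0,0,0],[0,0,0],[0,0,0],[0,0,0],[0,0,0],[0,0,0]]' --gripper '[-1,-1,-1,-1,-1,-1,-1,-1,-1,-1]'

```text
t: 3.48
tool_pos: [0.4834, -0.2555, 0.1657]
tcp_rot: [-0.002, 0.707, 0.707, -0.0]
ft_force: [-0.3, -0.3, 0.4]
finger_gap: 0.0852
grasp_force: 0.0
```

jog_arm --linear '[[0,0,0],[0,0,0],[0,0,0],[0,0,0],[0,0,0],[0,0,0],[0,0,0],[0,0,0],[0,0,0],[0,0,0]]' --rotation '[[0,0,0],[0,0,0],[0,0,0],[0,0,0],[0,0,0],[0,0,0],[0,0,0],[0,0,0],[0,0,0],[0,0,0]]' --gripper '[-0.8,-0.6,-0.4,-0.2,0,0.2,0.4,0.6,0.8,1]' --grip_force 100

```text
t: 4.32
tool_pos: [0.4846, -0.2565, 0.1675]
tcp_rot: [0.0, 0.707, 0.707, 0.0]
ft_force: [0.3, 0.3, 0.4]
finger_gap: 0.0096
grasp_force: 97.3
```

jog_arm --linear '[[0,0,0],[0,0,0],[0,0,0],[0,0,0],[0,0,0],[0,0,0.002],[0,0,0.002],[0,0,0.003],[0,0,0.003],[0,0,0]]' --rotation '[[0,0,0],[0,0,0],[0,0,0],[0,0,0],[0,0,0],[0,0,0],[0,0,0],[0,0,0],[0,0,0],[0,0,0]]' --gripper '[1,1,1,1,1,1,1,1,1,1]'

```text
t: 5.15
tool_pos: [0.4848, -0.2566, 0.1782]
tcp_rot: [0.001, 0.707, 0.707, 0.0]
ft_force: [0.3, -0.2, -0.5]
finger_gap: 0.0093
grasp_force: 97.3
```

jog_arm --linear '[[0,0,0.01],[0,0,0.02],[0,0,0.025],[0,0,0.025],[0,0,0.025],[0,0,0.025],[0,0,0.025],[0,0,0.025],[0,0,0.02],[0,0,0.01]]' --rotation '[[0,0,0],[0,0,0],[0,0,0],[0,0,0],[0,0,0],[0,0,0],[0,0,0],[0,0,0],[0,0,0],[0,0,0]]' --gripper '[1,1,1,1,1,1,1,1,1,1]'

```text
t: 5.98
tool_pos: [0.4847, -0.2566, 0.3914]
tcp_rot: [0.003, 0.707, 0.707, 0.0]
ft_force: [-0.7, -0.1, -1.1]
finger_gap: 0.0095
grasp_force: 97.3
```

```bash
python3 - <<'E'
from h import *
a=eyes.grab_frame('wrist');b=eyes.grab_frame('scene');s=bot.read_state(); print(s['finger_gap'],s['grasp_force'],s['ft_force'],s['torque'],s['tool_pos'],s['joints'])
m=np.hstack([cv2.resize(a,(400,300)),cv2.resize(b[60:270,120:400],(400,300))]); cv2.imwrite('pics/l1.png',m)
E
```

```text
0.009410402290878944 97.37061459571123 [ 0.47030915 -0.10901726 -0.07552176] [-0.03930164 -0.03153867  0.00822099] [ 0.48509119 -0.25679747  0.3906807 ] [-6.09077526e-01  2.25829754e-01  6.26024577e-01  1.96505263e+00
  2.18988720e-05  9.62725386e-01]
```

View pics/l1.png

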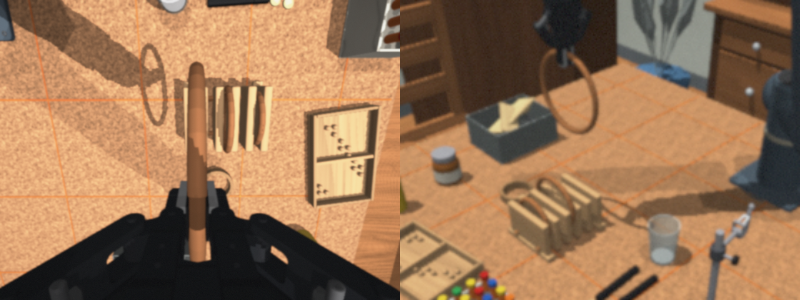

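The hoop is held by its top rim, hanging from the pads in both views. I'll carry it to the robot's side of the hook and tilt about x, so the gripper sits to the -y side and the rim's new top is free for the hook.

jog_arm --linear '[[-0.003,0.01,0],[-0.003,0.015,0],[-0.003,0.017,-0.002],[-0.003,0.017,-0.002],[-0.003,0.017,-0.002],[-0.003,0.017,-0.002],[-0.003,0.017,-0.002],[-0.003,0.017,-0.002],[-0.003,0.017,-0.002],[-0.003,0.017,-0.002]]' --rotation '[[0.02,0,0],[0.02,0,0],[0.02,0,0],[0.02,0,0],[0.02,0,0],[0.02,0,0],[0.02,0,0],[0.02,0,0],[0.02,0,0],[0.02,0,0]]' --gripper '[1,1,1,1,1,1,1,1,1,1]'

```text
t: 6.92
tool_pos: [0.4532, -0.0931, 0.37]
tcp_rot: [-0.073, 0.704, 0.703, 0.071]
ft_force: [0.6, -0.0, -0.2]
finger_gap: 0.0093
grasp_force: 97.4
```

jog_arm --linear '[[-0.004,0.017,-0.002],[-0.004,0.017,-0.002],[-0.004,0.017,-0.002],[-0.004,0.017,-0.002],[-0.004,0.017,-0.002],[-0.004,0.017,-0.002],[-0.004,0.017,-0.002],[-0.004,0.017,-0.002],[-0.004,0.017,-0.002],[-0.004,0.017,-0.002]]' --rotation '[[0.02,0,0],[0.02,0,0],[0.02,0,0],[0.02,0,0],[0.02,0,0],[0.02,0,0],[0.02,0,0],[0.02,0,0],[0.02,0,0],[0.02,0,0]]' --gripper '[1,1,1,1,1,1,1,1,1,1]'

```text
t: 7.75
tool_pos: [0.4129, 0.0765, 0.35]
tcp_rot: [-0.143, 0.693, 0.692, 0.14]
ft_force: [1.1, 0.5, -1.8]
finger_gap: 0.0095
grasp_force: 97.4
```

jog_arm --linear '[[-0.002,0.016,-0.002],[-0.002,0.016,-0.002],[-0.002,0.016,-0.002],[-0.002,0.012,-0.002],[-0.002,0.012,-0.002],[-0.002,0.012,-0.002],[-0.001,0.006,-0.002],[-0.001,0.006,-0.002],[0,0,0],[0,0,0]]' --rotation '[[0.015,0,0.013],[0.015,0,0.013],[0.015,0,0.013],[0.015,0,0.013],[0.015,0,0.013],[0.015,0,0.013],[0.015,0,0.013],[0.015,0,0.013],[0.015,0,0.013],[0.015,0,0.01]]' --gripper '[1,1,1,1,1,1,1,1,1,1]'

```text
t: 8.58
tool_pos: [0.4004, 0.1708, 0.335]
tcp_rot: [-0.201, 0.635, 0.723, 0.183]
ft_force: [0.1, -0.5, -0.3]
finger_gap: 0.0092
grasp_force: 97.4
```

```bash
python3 - <<'E'
from h import *
a=eyes.grab_frame('wrist');t=eyes.grab_frame('top');b=eyes.grab_frame('scene');s=bot.read_state()
np.save('pics/s.npy',np.r_[s['tool_pos'],s['tcp_rot']])
for n,i in(('wa',a),('ta',t),('sa',b)):cv2.imwrite(f'pics/{n}.png',i)
print(s['t'],s['finger_gap'],s['ft_force'],s['torque'],s['tool_pos'],s['tcp_rot'],s['joints'])
c=lambda i,x,y,w,h:cv2.resize(i[y:y+h,x:x+w],(400,300),interpolation=cv2.INTER_CUBIC)
m=np.vstack([np.hstack([c(a,0,0,560,420),c(t,150,170,120,90)]),np.hstack([c(b,290,130,160,120),c(a,150,20,240,180)])]); cv2.imwrite('pics/m2.png',m)
E
```

```text
8.7333 0.009606583091545894 [ 0.23952676 -0.19012508 -0.91537563] [-0.52665741 -0.06734132  0.0196949 ] [0.40076793 0.17019025 0.3349068 ] [-0.20094383  0.63604345  0.72231211  0.18258021] [-0.14496457 -0.15854076  0.01351432  1.89697248  0.53001599  1.2570789 ]
```

View pics/m2.png

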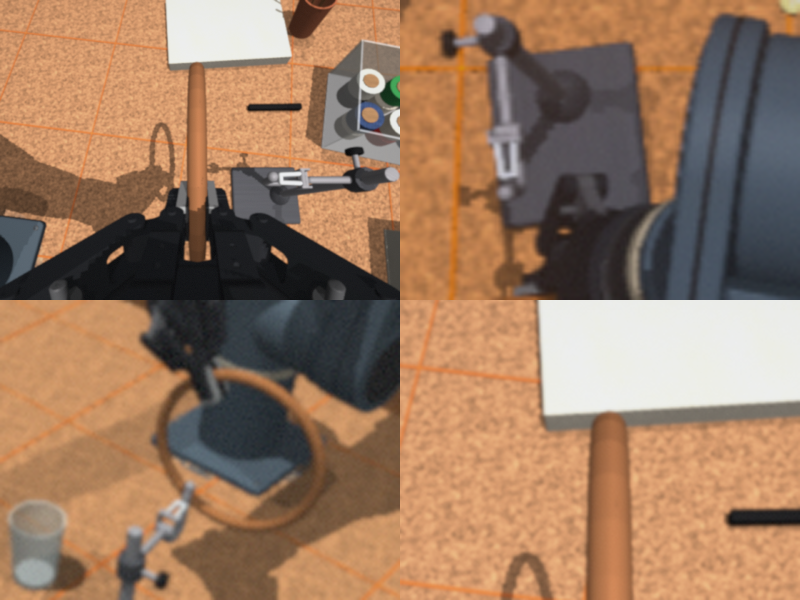

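The hoop is tilted and in front of the hook. In the wrist view the nose is at about (378,260) full-frame and the post at (512,248). I'll zoom in once to measure the hook.

```bash
python3 - <<'E'
import cv2,numpy as np
a=cv2.imread('pics/wa.png');b=cv2.imread('pics/sa.png');t=cv2.imread('pics/ta.png')
c=lambda i,x,y,w,h,W,H:cv2.resize(i[y:y+h,x:x+w],(W,H),interpolation=cv2.INTER_CUBIC)
m=np.vstack([c(a,360,200,200,75,800,300),np.hstack([c(b,330,195,50,37.5.__int__()+1,400,304),c(t,165,170,50,38,400,304)])])[:600]
cv2.imwrite('pics/m3.png',m)
E
```

```text
(no output)
```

View pics/m3.png

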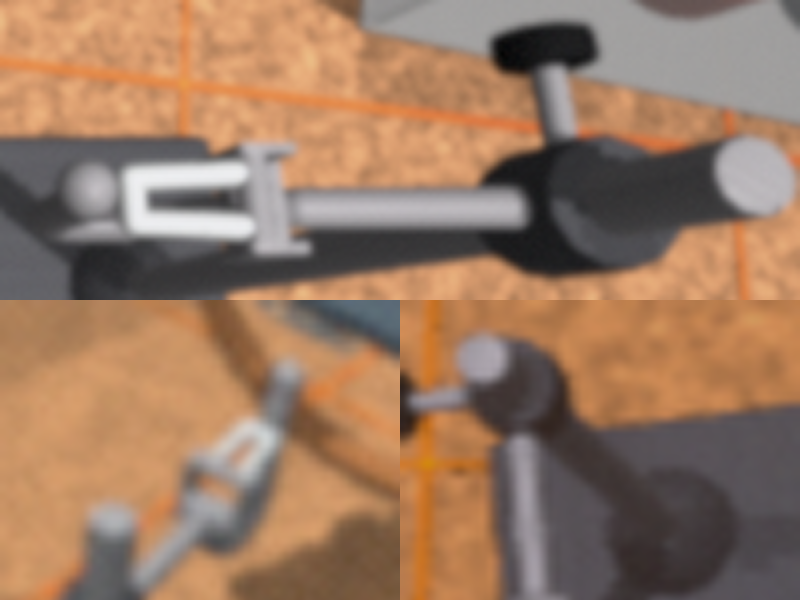

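```bash
python3 - <<'E'
from h import *
np.set_printoptions(precision=4,suppress=True)
W,T,S=cam('wrist'),cam('top'),cam('scene')
def ls(obs):
    A=0;b=0
    for C,p in obs:
        o,d=ray(C,p);P=np.eye(3)-np.outer(d,d);A=A+P;b=b+P@o
    x=np.linalg.solve(A,b); return x,[round(float(np.linalg.norm((np.eye(3)-np.outer(ray(C,p)[1],ray(C,p)[1]))@(x-ray(C,p)[0])))*1000,1) for C,p in obs]
n=ls([(W,(382.5,247)),(T,(181.5,227)),(S,(365.7,204.1))]);p=ls([(W,(548.7,244)),(T,(175.5,177.3)),(S,(343.9,222.5))])
print(n,p); d=p[0]-n[0]; print(np.linalg.norm(d[:2]),np.degrees(np.arctan2(d[1],d[0])))
print('wrist post at .295',onz(W,(548.7,244),.295),'top',onz(T,(175.5,177.3),.295))
for z in(.279,.291,.303): print(z,onz(W,(382.5,247),z),onz(T,(181.5,227),z),onz(S,(365.7,204.1),z))
s=bot.read_state();q=s['tcp_rot'];M=R.from_quat([q[1],q[2],q[3],q[0]]).as_matrix()
print('tool axes',M,'ring centre',s['tool_pos']+.0685*M[:,2])
E
```

```text
(array([0.4709, 0.1995, 0.2805]), [0.5, 1.2, 1.5]) (array([0.5739, 0.2127, 0.2926]), [1.1, 0.9, 1.5])
0.10383158878928168 7.327179021094286
wrist post at .295 [0.573  0.2117 0.295 ] top [0.5731 0.2113 0.295 ]
0.279 [0.4712 0.1992 0.279 ] [0.472 0.199 0.279] [0.4681 0.1996 0.279 ]
0.291 [0.4673 0.197  0.291 ] [0.4708 0.1964 0.291 ] [0.4822 0.2076 0.291 ]
0.303 [0.4633 0.1948 0.303 ] [0.4697 0.1939 0.303 ] [0.4964 0.2155 0.303 ]
tool axes [[-0.1101  0.9922 -0.058 ]
 [ 0.8455  0.1242  0.5194]
 [ 0.5225  0.0081 -0.8526]] ring centre [0.3968 0.2058 0.2765]
```

jog_arm --linear '[[0.001,-0.008,-0.01],[0.001,-0.008,-0.01],[0.011,0.0014,-0.005],[0.011,0.0014,-0.005],[0.011,0.0014,0],[0.011,0.0014,0],[0.011,0.0014,0],[0.011,0.0014,0],[0.011,0.0014,0],[0.011,0.0014,0]]' --rotation '[[0,0,0],[0,0,0],[0,0,0],[0,0,0],[0,0,0],[0,0,0],[0,0,0],[0,0,0],[0,0,0],[0,0,0]]' --gripper '[1,1,1,1,1,1,1,1,1,1]'

```text
t: 9.57
tool_pos: [0.4916, 0.1656, 0.3041]
tcp_rot: [-0.201, 0.636, 0.722, 0.183]
ft_force: [0.6, -0.4, -0.2]
finger_gap: 0.0095
grasp_force: 97.5
```

```bash
python3 - <<'E'
from h import *
a=eyes.grab_frame('wrist');b=eyes.grab_frame('scene');s=bot.read_state()
for n,i in(('wb',a),('sb',b)):cv2.imwrite(f'pics/{n}.png',i)
print(s['t'],s['finger_gap'],s['ft_force'],s['torque'],s['tool_pos'],s['tcp_rot'])
c=lambda i,x,y,w,h:cv2.resize(i[y:y+h,x:x+w],(400,600),interpolation=cv2.INTER_CUBIC)
cv2.imwrite('pics/m4.png',np.hstack([c(a,220,60,160,240),c(b,320,130,80,120)]))
E
```

```text
9.6667 0.00957630006743387 [-0.35406005  0.65824935 -0.02846949] [-0.60795422 -0.12152414 -0.00529905] [0.49190138 0.16554749 0.30359244] [-0.20115319  0.63578826  0.72251     0.18245544]
```

View pics/m4.png

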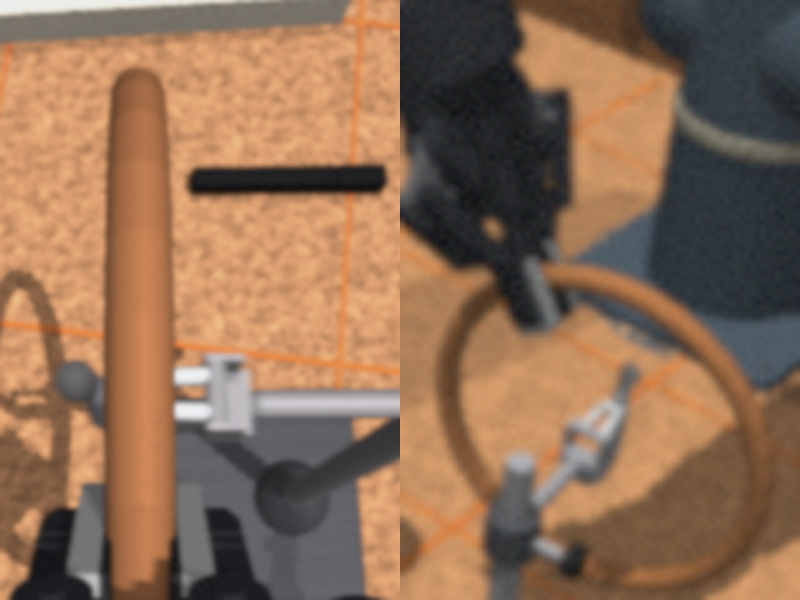

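```bash
python3 - <<'E'
from h import *
np.set_printoptions(precision=4,suppress=True)
W=cam('wrist');S=cam('scene');u=np.array([.992,.127,0]);v=np.array([-.127,.992,0])
n,e=two(W,(250,212.8),S,(320+628/5-400/5,130+370/5)); print('nose 2view',n,e)
w=lambda x,y:(220+x/2.5,60+y/2.5)
for z in(.2785,.2805,.2825): N=onz(W,(250,212.8),z); print('nose',z,N,u@N,v@N)
for y in(200,300,382,430):
  P=onz(W,w(140 if y>250 else 138.5,y),.329); print('rod',P,u@P,v@P)
s=bot.read_state();q=s['tcp_rot'];M=R.from_quat([q[1],q[2],q[3],q[0]]).as_matrix();c=s['tool_pos']+.0685*M[:,2]
print('centre',c,u@c,v@c,'n',M[:,1])
E
```

```text
nose 2view [0.4705 0.1998 0.2806] 0.0015046383779363007
nose 0.2785 [0.4708 0.1997 0.2785] 0.4923680657030962 0.13835909951922445
nose 0.2805 [0.471  0.1993 0.2805] 0.4925227986280034 0.1378445428940555
nose 0.2825 [0.4712 0.1988 0.2825] 0.49267753155291055 0.13732998626888657
rod [0.483  0.2241 0.329 ] 0.507651118907868 0.16100856081577503
rod [0.4858 0.2042 0.329 ] 0.5078861014745523 0.1408698109839956
rod [0.4878 0.1888 0.329 ] 0.5078479320140902 0.12536110907705095
rod [0.4889 0.1802 0.329 ] 0.5078265451849882 0.11667138820436454
centre [0.4879 0.2011 0.2452] 0.5095231550905858 0.13755852462594684 n [0.9921 0.125  0.0079]
```

The rod sits 3.7 mm in front of the stand origin, over the gap behind the nose, and is laterally centred to within 1 mm. I'll lower it gently.

jog_arm --linear '[[0,0,-0.005],[0,0,-0.005],[0,0,-0.005],[0,0,-0.005],[0,0,-0.005],[0,0,-0.005],[0,0,-0.003],[0,0,-0.003],[0,0,-0.002],[0,0,0]]' --rotation '[[0,0,0],[0,0,0],[0,0,0],[0,0,0],[0,0,0],[0,0,0],[0,0,0],[0,0,0],[0,0,0],[0,0,0]]' --gripper '[1,1,1,1,1,1,1,1,1,1]'

```text
t: 10.5
tool_pos: [0.4903, 0.1658, 0.2669]
tcp_rot: [-0.201, 0.636, 0.723, 0.183]
ft_force: [0.2, 0.3, -0.6]
finger_gap: 0.0092
grasp_force: 97.5
```

jog_arm --linear '[[0,0,-0.001],[0,0,-0.001],[0,0,-0.001],[0,0,-0.001],[0,0,-0.001],[0,0,-0.001],[0,0,-0.001],[0,0,-0.001],[0,0,0],[0,0,0]]' --rotation '[[0,0,0],[0,0,0],[0,0,0],[0,0,0],[0,0,0],[0,0,0],[0,0,0],[0,0,0],[0,0,0],[0,0,0]]' --gripper '[1,1,1,1,1,1,1,1,1,1]'

```text
t: 11.33
tool_pos: [0.4905, 0.1658, 0.2592]
tcp_rot: [-0.201, 0.636, 0.723, 0.183]
ft_force: [0.1, -0.3, 0.1]
finger_gap: 0.0092
grasp_force: 97.5
```

```bash
cat > st.py <<'E'
from h import *
f=[];m=[]
for i in range(6):
    s=bot.read_state(); f.append(s['ft_force']);m.append(s['torque']); eyes.grab_frame('top')
print(s['t'],np.mean(f,0).round(2),np.mean(m,0).round(3),s['tool_pos'].round(4),s['tcp_rot'].round(4))
E
python3 st.py
```

```text
11.5833 [-0.15 -0.26 -0.3 ] [-0.59  -0.057 -0.01 ] [0.4906 0.1658 0.2594] [-0.2006  0.6355  0.7228  0.1828]
```

jog_arm --linear '[[0,0,-0.001],[0,0,-0.001],[0,0,-0.001],[0,0,-0.001],[0,0,-0.001],[0,0,-0.001],[0,0,-0.001],[0,0,-0.001],[0,0,0],[0,0,0]]' --rotation '[[0,0,0],[0,0,0],[0,0,0],[0,0,0],[0,0,0],[0,0,0],[0,0,0],[0,0,0],[0,0,0],[0,0,0]]' --gripper '[1,1,1,1,1,1,1,1,1,1]'

```text
t: 12.47
tool_pos: [0.4905, 0.1658, 0.2512]
tcp_rot: [-0.201, 0.636, 0.723, 0.183]
ft_force: [0.4, 0.2, -0.8]
finger_gap: 0.0092
grasp_force: 97.5
```

```bash
python3 st.py
```

```text
12.7167 [-0.03 -0.   -0.72] [-0.61  -0.075 -0.004] [0.4906 0.1658 0.2514] [-0.2006  0.6356  0.7228  0.1828]
```

jog_arm --linear '[[0,0,-0.001],[0,0,-0.001],[0,0,-0.001],[0,0,-0.001],[0,0,0],[0,0,0],[0,0,0],[0,0,0],[0,0,0],[0,0,0]]' --rotation '[[0,0,0],[0,0,0],[0,0,0],[0,0,0],[0,0,0],[0,0,0],[0,0,0],[0,0,0],[0,0,0],[0,0,0]]' --gripper '[1,1,1,1,1,1,1,1,1,1]'

```text
t: 13.6
tool_pos: [0.4906, 0.1658, 0.2474]
tcp_rot: [-0.201, 0.636, 0.723, 0.183]
ft_force: [-0.8, -0.3, -1.5]
finger_gap: 0.0098
grasp_force: 97.5
```

```bash
python3 st.py
```

```text
13.85 [-0.38  0.16 -0.56] [-0.61  -0.062 -0.025] [0.4905 0.1658 0.2473] [-0.2006  0.6356  0.7228  0.1828]
```

jog_arm --linear '[[0,0,-0.001],[0,0,-0.001],[0,0,-0.001],[0,0,-0.001],[0,0,0],[0,0,0],[0,0,0],[0,0,0],[0,0,0],[0,0,0]]' --rotation '[[0,0,0],[0,0,0],[0,0,0],[0,0,0],[0,0,0],[0,0,0],[0,0,0],[0,0,0],[0,0,0],[0,0,0]]' --gripper '[1,1,1,1,1,1,1,1,1,1]'

```text
t: 14.73
tool_pos: [0.4905, 0.1658, 0.2433]
tcp_rot: [-0.201, 0.636, 0.723, 0.183]
ft_force: [-0.5, -0.9, -1.4]
finger_gap: 0.0095
grasp_force: 97.5
```

```bash
python3 st.py
```

```text
14.9833 [-0.16 -0.27 -0.56] [-0.59  -0.054 -0.001] [0.4905 0.1658 0.2433] [-0.2006  0.6356  0.7228  0.1828]
```

jog_arm --linear '[[0,0,-0.001],[0,0,-0.001],[0,0,-0.001],[0,0,-0.001],[0,0,0],[0,0,0],[0,0,0],[0,0,0],[0,0,0],[0,0,0]]' --rotation '[[0,0,0],[0,0,0],[0,0,0],[0,0,0],[0,0,0],[0,0,0],[0,0,0],[0,0,0],[0,0,0],[0,0,0]]' --gripper '[1,1,1,1,1,1,1,1,1,1]'

```text
t: 15.87
tool_pos: [0.4905, 0.1659, 0.2394]
tcp_rot: [-0.201, 0.636, 0.723, 0.183]
ft_force: [0.1, -0.2, 2.0]
finger_gap: 0.0097
grasp_force: 97.6
```

```bash
python3 st.py
```

```text
16.1167 [-0.45 -0.02  1.28] [-0.324  0.048  0.075] [0.4905 0.1659 0.2393] [-0.2007  0.6356  0.7228  0.1828]
```

Contact: Fz rises by about 1.8 N, which matches the keeper's spring. I'll continue easing down and watch the force.

jog_arm --linear '[[0,0,-0.001],[0,0,-0.001],[0,0,-0.001],[0,0,-0.001],[0,0,0],[0,0,0],[0,0,0],[0,0,0],[0,0,0],[0,0,0]]' --rotation '[[0,0,0],[0,0,0],[0,0,0],[0,0,0],[0,0,0],[0,0,0],[0,0,0],[0,0,0],[0,0,0],[0,0,0]]' --gripper '[1,1,1,1,1,1,1,1,1,1]'

```text
t: 17.0
tool_pos: [0.4906, 0.1658, 0.2354]
tcp_rot: [-0.201, 0.636, 0.723, 0.183]
ft_force: [-0.4, -0.2, 2.0]
finger_gap: 0.0094
grasp_force: 97.6
```

```bash
python3 st.py; python3 - <<'E'
from h import *
a=eyes.grab_frame('wrist');b=eyes.grab_frame('scene');t=eyes.grab_frame('top')
c=lambda i,x,y,w,h:cv2.resize(i[y:y+h,x:x+w],(400,600),interpolation=cv2.INTER_CUBIC)
cv2.imwrite('pics/m5.png',np.hstack([c(a,220,120,120,180),c(b,320,160,60,90)]))
E
```

```text
17.25 [0.08 0.39 2.01] [-0.2   -0.055 -0.031] [0.4906 0.1658 0.2354] [-0.2006  0.6356  0.7228  0.1828]
```

View pics/m5.png

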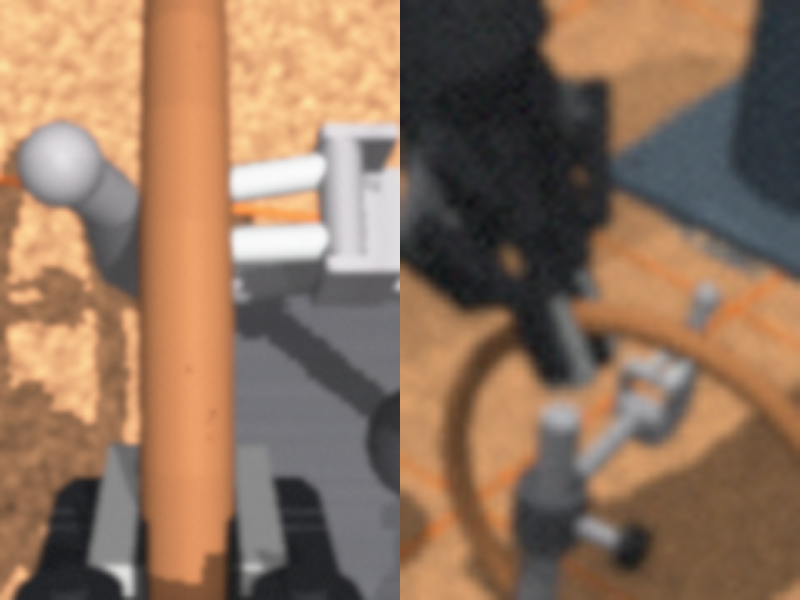

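The rod is just behind the nose and pressing the keeper down squarely. Continuing.

jog_arm --linear '[[0,0,-0.001],[0,0,-0.001],[0,0,-0.001],[0,0,-0.001],[0,0,-0.001],[0,0,-0.001],[0,0,-0.001],[0,0,-0.001],[0,0,0],[0,0,0]]' --rotation '[[0,0,0],[0,0,0],[0,0,0],[0,0,0],[0,0,0],[0,0,0],[0,0,0],[0,0,0],[0,0,0],[0,0,0]]' --gripper '[1,1,1,1,1,1,1,1,1,1]'

```text
t: 18.28
tool_pos: [0.4904, 0.1658, 0.2271]
tcp_rot: [-0.201, 0.636, 0.723, 0.183]
ft_force: [0.3, -0.1, 1.5]
finger_gap: 0.0096
grasp_force: 97.7
```

```bash
python3 st.py
```

```text
18.5333 [ 0.03 -0.06  1.5 ] [-0.31  -0.034  0.022] [0.4904 0.1658 0.2272] [-0.2007  0.6356  0.7228  0.1826]
```

jog_arm --linear '[[0,0,-0.001],[0,0,-0.001],[0,0,-0.001],[0,0,-0.001],[0,0,-0.001],[0,0,-0.001],[0,0,0],[0,0,0],[0,0,0],[0,0,0]]' --rotation '[[0,0,0],[0,0,0],[0,0,0],[0,0,0],[0,0,0],[0,0,0],[0,0,0],[0,0,0],[0,0,0],[0,0,0]]' --gripper '[1,1,1,1,1,1,1,1,1,1]'

```text
t: 19.42
tool_pos: [0.4904, 0.1658, 0.2212]
tcp_rot: [-0.201, 0.636, 0.723, 0.183]
ft_force: [-0.4, 0.5, 0.9]
finger_gap: 0.0094
grasp_force: 97.7
```

```bash
python3 st.py
```

```text
19.6667 [-0.14  0.43  0.77] [-0.328 -0.009  0.026] [0.4905 0.1658 0.2212] [-0.2007  0.6356  0.7228  0.1826]
```

jog_arm --linear '[[0,0,-0.001],[0,0,-0.001],[0,0,-0.001],[0,0,-0.001],[0,0,-0.001],[0,0,-0.001],[0,0,0],[0,0,0],[0,0,0],[0,0,0]]' --rotation '[[0,0,0],[0,0,0],[0,0,0],[0,0,0],[0,0,0],[0,0,0],[0,0,0],[0,0,0],[0,0,0],[0,0,0]]' --gripper '[1,1,1,1,1,1,1,1,1,1]'

```text
t: 20.55
tool_pos: [0.4905, 0.1657, 0.2151]
tcp_rot: [-0.201, 0.636, 0.723, 0.183]
ft_force: [-0.1, 1.3, 1.7]
finger_gap: 0.0091
grasp_force: 97.7
```

```bash
python3 st.py
```

```text
20.8 [-0.04  0.27  0.72] [-0.428 -0.027  0.015] [0.4904 0.1657 0.2152] [-0.2006  0.6356  0.7228  0.1826]
```

jog_arm --linear '[[0,0,-0.001],[0,0,-0.001],[0,0,-0.001],[0,0,0],[0,0,0],[0,0,0],[0,0,0],[0,0,0],[0,0,0],[0,0,0]]' --rotation '[[0,0,0],[0,0,0],[0,0,0],[0,0,0],[0,0,0],[0,0,0],[0,0,0],[0,0,0],[0,0,0],[0,0,0]]' --gripper '[1,1,1,1,1,1,1,1,1,1]'

```text
t: 21.68
tool_pos: [0.4905, 0.1658, 0.2122]
tcp_rot: [-0.201, 0.636, 0.723, 0.183]
ft_force: [0.4, 0.5, 0.1]
finger_gap: 0.0094
grasp_force: 97.7
```

```bash
python3 st.py
```

```text
21.9333 [-0.13  0.29  0.14] [-0.455 -0.025  0.021] [0.4905 0.1658 0.2122] [-0.2007  0.6356  0.7228  0.1827]
```

jog_arm --linear '[[0,0,-0.001],[0,0,-0.001],[0,0,0],[0,0,0],[0,0,0],[0,0,0],[0,0,0],[0,0,0],[0,0,0],[0,0,0]]' --rotation '[[0,0,0],[0,0,0],[0,0,0],[0,0,0],[0,0,0],[0,0,0],[0,0,0],[0,0,0],[0,0,0],[0,0,0]]' --gripper '[1,1,1,1,1,1,1,1,1,1]'

```text
t: 22.82
tool_pos: [0.4905, 0.1657, 0.2102]
tcp_rot: [-0.201, 0.636, 0.723, 0.183]
ft_force: [-0.6, -0.5, 0.3]
finger_gap: 0.0094
grasp_force: 97.7
```

```bash
python3 st.py
```

```text
23.0667 [-0.28 -0.49 -0.23] [-0.639 -0.01   0.044] [0.4905 0.1657 0.2102] [-0.2006  0.6356  0.7228  0.1826]
```

jog_arm --linear '[[0,0,-0.001],[0,0,0],[0,0,0],[0,0,0],[0,0,0],[0,0,0],[0,0,0],[0,0,0],[0,0,0],[0,0,0]]' --rotation '[[0,0,0],[0,0,0],[0,0,0],[0,0,0],[0,0,0],[0,0,0],[0,0,0],[0,0,0],[0,0,0],[0,0,0]]' --gripper '[1,1,1,1,1,1,1,1,1,1]'

```text
t: 23.95
tool_pos: [0.4906, 0.1659, 0.2094]
tcp_rot: [-0.201, 0.636, 0.723, 0.183]
ft_force: [1.8, 0.3, 0.2]
finger_gap: 0.0099
grasp_force: 97.7
```

```bash
python3 st.py
```

```text
24.2 [ 1.47  0.47 -0.21] [-0.489 -0.261 -0.185] [0.4906 0.1658 0.2094] [-0.2005  0.6356  0.7228  0.1829]
```

jog_arm --linear '[[0.0005,0,0],[0,0,-0.0005],[0,0,0],[0,0,0],[0,0,0],[0,0,0],[0,0,0],[0,0,0],[0,0,0],[0,0,0]]' --rotation '[[0,0,0],[0,0,0],[0,0,0],[0,0,0],[0,0,0],[0,0,0],[0,0,0],[0,0,0],[0,0,0],[0,0,0]]' --gripper '[1,1,1,1,1,1,1,1,1,1]'

```text
t: 25.08
tool_pos: [0.4909, 0.1658, 0.2088]
tcp_rot: [-0.201, 0.636, 0.723, 0.183]
ft_force: [0.9, 1.1, -0.8]
finger_gap: 0.0095
grasp_force: 97.8
```

```bash
python3 st.py
```

```text
25.3333 [ 0.3   0.19 -0.4 ] [-0.569 -0.131 -0.071] [0.491  0.1658 0.2088] [-0.2006  0.6356  0.7228  0.1827]
```

jog_arm --linear '[[0,0,-0.0005],[0,0,0],[0,0,0],[0,0,0],[0,0,0],[0,0,0],[0,0,0],[0,0,0],[0,0,0],[0,0,0]]' --rotation '[[0,0,0],[0,0,0],[0,0,0],[0,0,0],[0,0,0],[0,0,0],[0,0,0],[0,0,0],[0,0,0],[0,0,0]]' --gripper '[1,1,1,1,1,1,1,1,1,1]'

```text
t: 26.22
tool_pos: [0.4911, 0.1658, 0.2084]
tcp_rot: [-0.201, 0.636, 0.723, 0.183]
ft_force: [0.1, 0.6, -1.0]
finger_gap: 0.0093
grasp_force: 97.8
```

```bash
python3 st.py
```

```text
26.4667 [ 0.89  0.37 -0.78] [-0.579 -0.188 -0.12 ] [0.491  0.1658 0.2083] [-0.2006  0.6356  0.7228  0.1828]
```

jog_arm --linear '[[0.0003,0,-0.0005],[0,0,0],[0,0,-0.0005],[0,0,0],[0,0,0],[0,0,0],[0,0,0],[0,0,0],[0,0,0],[0,0,0]]' --rotation '[[0,0,0],[0,0,0],[0,0,0],[0,0,0],[0,0,0],[0,0,0],[0,0,0],[0,0,0],[0,0,0],[0,0,0]]' --gripper '[1,1,1,1,1,1,1,1,1,1]'

```text
t: 27.35
tool_pos: [0.4913, 0.1659, 0.2074]
tcp_rot: [-0.201, 0.636, 0.723, 0.183]
ft_force: [0.8, -0.8, 0.9]
finger_gap: 0.0094
grasp_force: 97.8
```

```bash
python3 st.py
```

```text
27.6 [ 0.71 -0.17  0.94] [-0.368 -0.147 -0.072] [0.4913 0.1658 0.2074] [-0.2006  0.6356  0.7228  0.1828]
```

jog_arm --linear '[[0,0,-0.0005],[0,0,0],[0,0,-0.0005],[0,0,0],[0,0,0],[0,0,0],[0,0,0],[0,0,0],[0,0,0],[0,0,0]]' --rotation '[[0,0,0],[0,0,0],[0,0,0],[0,0,0],[0,0,0],[0,0,0],[0,0,0],[0,0,0],[0,0,0],[0,0,0]]' --gripper '[1,1,1,1,1,1,1,1,1,1]'

```text
t: 28.48
tool_pos: [0.4914, 0.166, 0.2066]
tcp_rot: [-0.201, 0.635, 0.723, 0.183]
ft_force: [0.7, 0.4, 3.6]
finger_gap: 0.0095
grasp_force: 97.9
```

```bash
python3 st.py
```

```text
28.7333 [0.35 0.68 3.91] [ 0.194 -0.04  -0.093] [0.4914 0.1659 0.2065] [-0.2006  0.6355  0.7228  0.183 ]
```

Seated: Fz climbs stiffly by about 3 N/mm. One last half millimetre makes a firm press.

jog_arm --linear '[[0,0,-0.0005],[0,0,0],[0,0,0],[0,0,0],[0,0,0],[0,0,0],[0,0,0],[0,0,0],[0,0,0],[0,0,0]]' --rotation '[[0,0,0],[0,0,0],[0,0,0],[0,0,0],[0,0,0],[0,0,0],[0,0,0],[0,0,0],[0,0,0],[0,0,0]]' --gripper '[1,1,1,1,1,1,1,1,1,1]'

```text
t: 29.62
tool_pos: [0.4914, 0.166, 0.2062]
tcp_rot: [-0.201, 0.635, 0.723, 0.183]
ft_force: [1.7, 0.0, 4.1]
finger_gap: 0.009
grasp_force: 98.1
```

```bash
python3 st.py
```

```text
29.8667 [0.47 0.48 5.2 ] [ 0.366  0.006 -0.065] [0.4914 0.166  0.2062] [-0.2006  0.6355  0.7227  0.1832]
```

jog_arm --linear '[[0,0,0.0005],[0,0,0.0005],[0,0,0.0003],[0,0,0],[0,0,0],[0,0,0],[0,0,0],[0,0,0],[0,0,0],[0,0,0]]' --rotation '[[0,0,0],[0,0,0],[0,0,0],[0,0,0],[0,0,0],[0,0,0],[0,0,0],[0,0,0],[0,0,0],[0,0,0]]' --gripper '[1,1,1,1,1,1,1,1,1,1]' --grip_force 30

```text
t: 30.75
tool_pos: [0.4913, 0.1658, 0.207]
tcp_rot: [-0.201, 0.636, 0.723, 0.183]
ft_force: [2.5, 1.7, 1.1]
finger_gap: 0.0093
grasp_force: 98.2
```

```bash
python3 st.py
```

```text
31.0 [2.04 1.37 1.8 ] [ 0.077 -0.302 -0.31 ] [0.4913 0.1658 0.207 ] [-0.2006  0.6356  0.7228  0.1827]
```

jog_arm --linear '[[0.0005,0.0002,0.0003],[0,0,0],[0,0,0],[0,0,0],[0,0,0],[0,0,0],[0,0,0],[0,0,0],[0,0,0],[0,0,0]]' --rotation '[[0,0,0],[0,0,0],[0,0,0],[0,0,0],[0,0,0],[0,0,0],[0,0,0],[0,0,0],[0,0,0],[0,0,0]]' --gripper '[1,1,1,1,1,1,1,1,1,1]' --grip_force 30

```text
t: 31.88
tool_pos: [0.4917, 0.1659, 0.2072]
tcp_rot: [-0.201, 0.636, 0.723, 0.182]
ft_force: [-0.6, -0.2, 0.3]
finger_gap: 0.0093
grasp_force: 98.1
```

```bash
python3 st.py
```

```text
32.1333 [-0.1   0.02  0.44] [-0.424  0.004  0.03 ] [0.4918 0.1659 0.2073] [-0.2006  0.6356  0.7228  0.1826]
```

Forces are relieved, with about 1 N left on the seat. I'll release gently.

jog_arm --linear '[[0,0,0],[0,0,0],[0,0,0],[0,0,0],[0,0,0],[0,0,0],[0,0,0],[0,0,0],[0,0,0],[0,0,0]]' --rotation '[[0,0,0],[0,0,0],[0,0,0],[0,0,0],[0,0,0],[0,0,0],[0,0,0],[0,0,0],[0,0,0],[0,0,0]]' --gripper '[0.7,0.66,0.62,0.58,0.54,0.5,0.45,0.4,0.3,0.2]'

```text
t: 33.02
tool_pos: [0.4918, 0.166, 0.2074]
tcp_rot: [-0.201, 0.636, 0.723, 0.183]
ft_force: [-0.4, 0.2, -0.0]
finger_gap: 0.034
grasp_force: 0.0
```

```bash
python3 st.py; python3 -c "
from station import bot;s=bot.read_state();print(s['finger_gap'],s['grasp_force'])"
```

```text
33.2667 [-0.09  0.04  0.22] [-0.509 -0.05   0.   ] [0.4918 0.166  0.2074] [-0.2006  0.6356  0.7228  0.1828]
0.03419141741907791 0.0
```

jog_arm --linear '[[0.0003,-0.0026,0.0043],[0.0003,-0.0026,0.0043],[0.0006,-0.0052,0.0085],[0.0006,-0.0052,0.0085],[0.0006,-0.0052,0.0085],[0.0006,-0.0052,0.0085],[0.0006,-0.0052,0.0085],[0.0006,-0.0052,0.0085],[0.0006,-0.0052,0.0085],[0.0006,-0.0052,0.0085]]' --rotation '[[0,0,0],[0,0,0],[0,0,0],[0,0,0],[0,0,0],[0,0,0],[0,0,0],[0,0,0],[0,0,0],[0,0,0]]' --gripper '[0.1,0.1,0.1,0.1,0.1,0.1,0.1,0.1,0.1,0.1]'

```text
t: 34.15
tool_pos: [0.4973, 0.1186, 0.285]
tcp_rot: [-0.2, 0.636, 0.723, 0.183]
ft_force: [-0.5, 0.2, 0.8]
finger_gap: 0.0389
grasp_force: 0.0
```

jog_arm --linear '[[0,-0.01,0.008],[0,-0.01,0.008],[0,-0.01,0.008],[0,-0.01,0.008],[0,-0.01,0.008],[0,0,0],[0,0,0],[0,0,0],[0,0,0],[0,0,0]]' --rotation '[[0,0,0],[0,0,0],[0,0,0],[0,0,0],[0,0,0],[0,0,0],[0,0,0],[0,0,0],[0,0,0],[0,0,0]]' --gripper '[0.1,0.1,0.1,0.1,0.1,0.1,0.1,0.1,0.1,0.1]'

```text
t: 34.98
tool_pos: [0.4969, 0.0698, 0.3236]
tcp_rot: [-0.201, 0.635, 0.723, 0.183]
ft_force: [-0.4, 0.7, 0.0]
finger_gap: 0.0384
grasp_force: 0.0
```

```bash
python3 - <<'E'
from h import *
a=eyes.grab_frame('wrist');b=eyes.grab_frame('scene')
for i in range(15): b2=eyes.grab_frame('scene')
a2=eyes.grab_frame('wrist')
print('motion',cv2.absdiff(b[150:330,290:450],b2[150:330,290:450]).max(),cv2.absdiff(a,a2).mean(),cv2.absdiff(a,a2).max(), bot.read_state()['t'])
c=lambda i,x,y,w,h:cv2.resize(i[y:y+h,x:x+w],(400,600),interpolation=cv2.INTER_CUBIC)
cv2.imwrite('pics/m6.png',np.hstack([c(a2,220,20,200,300),c(b2,310,170,100,150)]))
E
```

```text
motion 43 3.009703798185941 90 35.8833
```

View pics/m6.png

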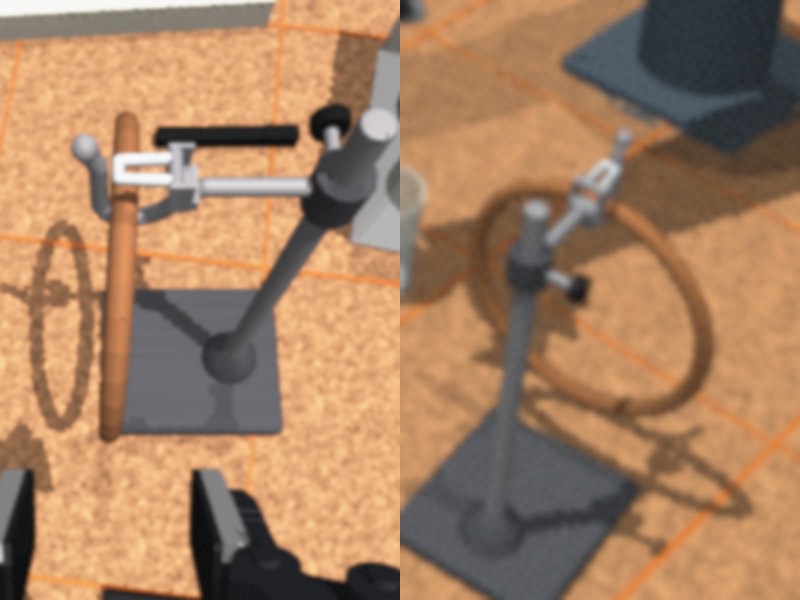

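The hoop hangs in the bend and the keeper is shut level above the rim, visible at (142,168) in the left crop. I'll let it settle and check that it's still.

jog_arm --linear '[[0,0,0],[0,0,0],[0,0,0],[0,0,0],[0,0,0],[0,0,0],[0,0,0],[0,0,0],[0,0,0],[0,0,0]]' --rotation '[[0,0,0],[0,0,0],[0,0,0],[0,0,0],[0,0,0],[0,0,0],[0,0,0],[0,0,0],[0,0,0],[0,0,0]]' --gripper '[0.1,0.1,0.1,0.1,0.1,0.1,0.1,0.1,0.1,0.1]'

```text
t: 36.72
tool_pos: [0.4972, 0.0692, 0.324]
tcp_rot: [-0.201, 0.636, 0.723, 0.183]
ft_force: [0.3, -0.2, 0.4]
finger_gap: 0.0387
grasp_force: 0.0
```

jog_arm --linear '[[0,0,0],[0,0,0],[0,0,0],[0,0,0],[0,0,0],[0,0,0],[0,0,0],[0,0,0],[0,0,0],[0,0,0]]' --rotation '[[0,0,0],[0,0,0],[0,0,0],[0,0,0],[0,0,0],[0,0,0],[0,0,0],[0,0,0],[0,0,0],[0,0,0]]' --gripper '[0.1,0.1,0.1,0.1,0.1,0.1,0.1,0.1,0.1,0.1]'

```text
t: 37.55
tool_pos: [0.4972, 0.0692, 0.324]
tcp_rot: [-0.201, 0.636, 0.723, 0.183]
ft_force: [-0.4, -0.3, 0.0]
finger_gap: 0.0384
grasp_force: 0.0
```

jog_arm --linear '[[0,0,0],[0,0,0],[0,0,0],[0,0,0],[0,0,0],[0,0,0],[0,0,0],[0,0,0],[0,0,0],[0,0,0]]' --rotation '[[0,0,0],[0,0,0],[0,0,0],[0,0,0],[0,0,0],[0,0,0],[0,0,0],[0,0,0],[0,0,0],[0,0,0]]' --gripper '[0.1,0.1,0.1,0.1,0.1,0.1,0.1,0.1,0.1,0.1]'

```text
t: 38.38
tool_pos: [0.4972, 0.0692, 0.324]
tcp_rot: [-0.201, 0.636, 0.723, 0.183]
ft_force: [-0.3, -0.4, 0.0]
finger_gap: 0.0383
grasp_force: 0.0
```

```bash
python3 - <<'E'
from h import *
g=lambda:cv2.GaussianBlur(eyes.grab_frame('wrist')[20:320,220:420],(5,5),0)
F=[g() for i in range(16)]
print('moving px>25:',[int((cv2.absdiff(F[0],f).max(2)>25).sum()) for f in F[1:]],bot.read_state()['t'])
E
```

```text
moving px>25: [0, 25, 126, 218, 384, 535, 565, 510, 382, 214, 133, 31, 2, 0, 0] 39.1833
```

It's still swinging a little, so I'll wait it out.

jog_arm --linear '[[0,0,0],[0,0,0],[0,0,0],[0,0,0],[0,0,0],[0,0,0],[0,0,0],[0,0,0],[0,0,0],[0,0,0]]' --rotation '[[0,0,0],[0,0,0],[0,0,0],[0,0,0],[0,0,0],[0,0,0],[0,0,0],[0,0,0],[0,0,0],[0,0,0]]' --gripper '[0.1,0.1,0.1,0.1,0.1,0.1,0.1,0.1,0.1,0.1]'

```text
t: 40.02
tool_pos: [0.4972, 0.0692, 0.324]
tcp_rot: [-0.201, 0.636, 0.723, 0.183]
ft_force: [0.3, 0.1, -0.2]
finger_gap: 0.0387
grasp_force: 0.0
```

jog_arm --linear '[[0,0,0],[0,0,0],[0,0,0],[0,0,0],[0,0,0],[0,0,0],[0,0,0],[0,0,0],[0,0,0],[0,0,0]]' --rotation '[[0,0,0],[0,0,0],[0,0,0],[0,0,0],[0,0,0],[0,0,0],[0,0,0],[0,0,0],[0,0,0],[0,0,0]]' --gripper '[0.1,0.1,0.1,0.1,0.1,0.1,0.1,0.1,0.1,0.1]'

```text
t: 40.85
tool_pos: [0.4972, 0.0692, 0.324]
tcp_rot: [-0.201, 0.636, 0.723, 0.183]
ft_force: [0.6, 0.7, -0.1]
finger_gap: 0.038
grasp_force: 0.0
```

jog_arm --linear '[[0,0,0],[0,0,0],[0,0,0],[0,0,0],[0,0,0],[0,0,0],[0,0,0],[0,0,0],[0,0,0],[0,0,0]]' --rotation '[[0,0,0],[0,0,0],[0,0,0],[0,0,0],[0,0,0],[0,0,0],[0,0,0],[0,0,0],[0,0,0],[0,0,0]]' --gripper '[0.1,0.1,0.1,0.1,0.1,0.1,0.1,0.1,0.1,0.1]'

```text
t: 41.68
tool_pos: [0.4972, 0.0692, 0.324]
tcp_rot: [-0.201, 0.636, 0.723, 0.183]
ft_force: [-0.8, 0.0, 0.9]
finger_gap: 0.0383
grasp_force: 0.0
```

jog_arm --linear '[[0,0,0],[0,0,0],[0,0,0],[0,0,0],[0,0,0],[0,0,0],[0,0,0],[0,0,0],[0,0,0],[0,0,0]]' --rotation '[[0,0,0],[0,0,0],[0,0,0],[0,0,0],[0,0,0],[0,0,0],[0,0,0],[0,0,0],[0,0,0],[0,0,0]]' --gripper '[0.1,0.1,0.1,0.1,0.1,0.1,0.1,0.1,0.1,0.1]'

```text
t: 42.52
tool_pos: [0.4972, 0.0692, 0.324]
tcp_rot: [-0.201, 0.636, 0.723, 0.183]
ft_force: [0.4, 0.0, 0.0]
finger_gap: 0.0386
grasp_force: 0.0
```

jog_arm --linear '[[0,0,0],[0,0,0],[0,0,0],[0,0,0],[0,0,0],[0,0,0],[0,0,0],[0,0,0],[0,0,0],[0,0,0]]' --rotation '[[0,0,0],[0,0,0],[0,0,0],[0,0,0],[0,0,0],[0,0,0],[0,0,0],[0,0,0],[0,0,0],[0,0,0]]' --gripper '[0.1,0.1,0.1,0.1,0.1,0.1,0.1,0.1,0.1,0.1]'

```text
t: 43.35
tool_pos: [0.4972, 0.0692, 0.324]
tcp_rot: [-0.201, 0.636, 0.723, 0.183]
ft_force: [-0.5, -0.4, 0.2]
finger_gap: 0.0387
grasp_force: 0.0
```

jog_arm --linear '[[0,0,0],[0,0,0],[0,0,0],[0,0,0],[0,0,0],[0,0,0],[0,0,0],[0,0,0],[0,0,0],[0,0,0]]' --rotation '[[0,0,0],[0,0,0],[0,0,0],[0,0,0],[0,0,0],[0,0,0],[0,0,0],[0,0,0],[0,0,0],[0,0,0]]' --gripper '[0.1,0.1,0.1,0.1,0.1,0.1,0.1,0.1,0.1,0.1]'

```text
t: 44.18
tool_pos: [0.4972, 0.0692, 0.324]
tcp_rot: [-0.201, 0.636, 0.723, 0.183]
ft_force: [0.1, -0.3, -0.1]
finger_gap: 0.0386
grasp_force: 0.0
```

```bash
cat > mv.py <<'E'
from h import *
g=lambda:cv2.GaussianBlur(eyes.grab_frame('wrist')[20:320,220:420],(5,5),0)
F=[g() for i in range(16)]
print('moving px>25:',[int((cv2.absdiff(F[0],f).max(2)>25).sum()) for f in F[1:]],bot.read_state()['t'])
def sh(f): # hoop column centre near lower rim, row 190..210 of the crop, by hue/saturation
    h=cv2.cvtColor(f[190:212],cv2.COLOR_BGR2HSV)[:,45:75]; m=(h[...,1]>110); u=np.where(m)[1]; return round(float(u.mean()),2),len(u)
print([sh(f) for f in F[::2]])
E
python3 mv.py
```

```text
moving px>25: [0, 0, 0, 0, 2, 8, 22, 70, 112, 133, 149, 152, 133, 119, 82] 44.9833
[(8.81, 409), (8.81, 409), (8.74, 406), (8.56, 398), (8.38, 390), (8.2, 382), (8.13, 379), (8.22, 383)]
```

jog_arm --linear '[[0,0,0],[0,0,0],[0,0,0],[0,0,0],[0,0,0],[0,0,0],[0,0,0],[0,0,0],[0,0,0],[0,0,0]]' --rotation '[[0,0,0],[0,0,0],[0,0,0],[0,0,0],[0,0,0],[0,0,0],[0,0,0],[0,0,0],[0,0,0],[0,0,0]]' --gripper '[0.1,0.1,0.1,0.1,0.1,0.1,0.1,0.1,0.1,0.1]'

```text
t: 45.82
tool_pos: [0.4972, 0.0692, 0.324]
tcp_rot: [-0.201, 0.636, 0.723, 0.183]
ft_force: [0.4, 0.3, 0.3]
finger_gap: 0.0384
grasp_force: 0.0
```

jog_arm --linear '[[0,0,0],[0,0,0],[0,0,0],[0,0,0],[0,0,0],[0,0,0],[0,0,0],[0,0,0],[0,0,0],[0,0,0]]' --rotation '[[0,0,0],[0,0,0],[0,0,0],[0,0,0],[0,0,0],[0,0,0],[0,0,0],[0,0,0],[0,0,0],[0,0,0]]' --gripper '[0.1,0.1,0.1,0.1,0.1,0.1,0.1,0.1,0.1,0.1]'

```text
t: 46.65
tool_pos: [0.4972, 0.0692, 0.324]
tcp_rot: [-0.201, 0.636, 0.723, 0.183]
ft_force: [-0.7, -0.5, 0.4]
finger_gap: 0.0384
grasp_force: 0.0
```

jog_arm --linear '[[0,0,0],[0,0,0],[0,0,0],[0,0,0],[0,0,0],[0,0,0],[0,0,0],[0,0,0],[0,0,0],[0,0,0]]' --rotation '[[0,0,0],[0,0,0],[0,0,0],[0,0,0],[0,0,0],[0,0,0],[0,0,0],[0,0,0],[0,0,0],[0,0,0]]' --gripper '[0.1,0.1,0.1,0.1,0.1,0.1,0.1,0.1,0.1,0.1]'

```text
t: 47.48
tool_pos: [0.4972, 0.0692, 0.324]
tcp_rot: [-0.201, 0.636, 0.723, 0.183]
ft_force: [0.1, 0.5, -0.8]
finger_gap: 0.0385
grasp_force: 0.0
```

jog_arm --linear '[[0,0,0],[0,0,0],[0,0,0],[0,0,0],[0,0,0],[0,0,0],[0,0,0],[0,0,0],[0,0,0],[0,0,0]]' --rotation '[[0,0,0],[0,0,0],[0,0,0],[0,0,0],[0,0,0],[0,0,0],[0,0,0],[0,0,0],[0,0,0],[0,0,0]]' --gripper '[0.1,0.1,0.1,0.1,0.1,0.1,0.1,0.1,0.1,0.1]'

```text
t: 48.32
tool_pos: [0.4972, 0.0692, 0.324]
tcp_rot: [-0.201, 0.636, 0.723, 0.183]
ft_force: [-0.9, 0.4, 0.4]
finger_gap: 0.0385
grasp_force: 0.0
```

jog_arm --linear '[[0,0,0],[0,0,0],[0,0,0],[0,0,0],[0,0,0],[0,0,0],[0,0,0],[0,0,0],[0,0,0],[0,0,0]]' --rotation '[[0,0,0],[0,0,0],[0,0,0],[0,0,0],[0,0,0],[0,0,0],[0,0,0],[0,0,0],[0,0,0],[0,0,0]]' --gripper '[0.1,0.1,0.1,0.1,0.1,0.1,0.1,0.1,0.1,0.1]'

```text
t: 49.15
tool_pos: [0.4972, 0.0692, 0.324]
tcp_rot: [-0.201, 0.636, 0.723, 0.183]
ft_force: [-0.3, -0.1, 0.2]
finger_gap: 0.0383
grasp_force: 0.0
```

jog_arm --linear '[[0,0,0],[0,0,0],[0,0,0],[0,0,0],[0,0,0],[0,0,0],[0,0,0],[0,0,0],[0,0,0],[0,0,0]]' --rotation '[[0,0,0],[0,0,0],[0,0,0],[0,0,0],[0,0,0],[0,0,0],[0,0,0],[0,0,0],[0,0,0],[0,0,0]]' --gripper '[0.1,0.1,0.1,0.1,0.1,0.1,0.1,0.1,0.1,0.1]'

```text
t: 49.98
tool_pos: [0.4972, 0.0692, 0.324]
tcp_rot: [-0.201, 0.636, 0.723, 0.183]
ft_force: [-0.3, -0.7, 0.2]
finger_gap: 0.0383
grasp_force: 0.0
```

jog_arm --linear '[[0,0,0],[0,0,0],[0,0,0],[0,0,0],[0,0,0],[0,0,0],[0,0,0],[0,0,0],[0,0,0],[0,0,0]]' --rotation '[[0,0,0],[0,0,0],[0,0,0],[0,0,0],[0,0,0],[0,0,0],[0,0,0],[0,0,0],[0,0,0],[0,0,0]]' --gripper '[0.1,0.1,0.1,0.1,0.1,0.1,0.1,0.1,0.1,0.1]'

```text
t: 50.82
tool_pos: [0.4972, 0.0692, 0.324]
tcp_rot: [-0.201, 0.636, 0.723, 0.183]
ft_force: [0.7, 0.5, 0.4]
finger_gap: 0.0387
grasp_force: 0.0
```

jog_arm --linear '[[0,0,0],[0,0,0],[0,0,0],[0,0,0],[0,0,0],[0,0,0],[0,0,0],[0,0,0],[0,0,0],[0,0,0]]' --rotation '[[0,0,0],[0,0,0],[0,0,0],[0,0,0],[0,0,0],[0,0,0],[0,0,0],[0,0,0],[0,0,0],[0,0,0]]' --gripper '[0.1,0.1,0.1,0.1,0.1,0.1,0.1,0.1,0.1,0.1]'

```text
t: 51.65
tool_pos: [0.4972, 0.0692, 0.324]
tcp_rot: [-0.201, 0.636, 0.723, 0.183]
ft_force: [1.2, 0.1, 0.2]
finger_gap: 0.0387
grasp_force: 0.0
```

jog_arm --linear '[[0,0,0],[0,0,0],[0,0,0],[0,0,0],[0,0,0],[0,0,0],[0,0,0],[0,0,0],[0,0,0],[0,0,0]]' --rotation '[[0,0,0],[0,0,0],[0,0,0],[0,0,0],[0,0,0],[0,0,0],[0,0,0],[0,0,0],[0,0,0],[0,0,0]]' --gripper '[0.1,0.1,0.1,0.1,0.1,0.1,0.1,0.1,0.1,0.1]'

```text
t: 52.48
tool_pos: [0.4972, 0.0692, 0.324]
tcp_rot: [-0.201, 0.636, 0.723, 0.183]
ft_force: [0.1, -0.1, -0.1]
finger_gap: 0.0384
grasp_force: 0.0
```

jog_arm --linear '[[0,0,0],[0,0,0],[0,0,0],[0,0,0],[0,0,0],[0,0,0],[0,0,0],[0,0,0],[0,0,0],[0,0,0]]' --rotation '[[0,0,0],[0,0,0],[0,0,0],[0,0,0],[0,0,0],[0,0,0],[0,0,0],[0,0,0],[0,0,0],[0,0,0]]' --gripper '[0.1,0.1,0.1,0.1,0.1,0.1,0.1,0.1,0.1,0.1]'

```text
t: 53.32
tool_pos: [0.4972, 0.0692, 0.324]
tcp_rot: [-0.201, 0.636, 0.723, 0.183]
ft_force: [-0.4, 1.1, -0.0]
finger_gap: 0.0383
grasp_force: 0.0
```

```bash
python3 mv.py
```

```text
moving px>25: [0, 0, 0, 0, 0, 0, 0, 3, 5, 5, 5, 3, 0, 0, 0] 54.1167
[(8.61, 400), (8.61, 400), (8.52, 396), (8.49, 395), (8.38, 390), (8.38, 390), (8.38, 390), (8.45, 393)]
```

The hoop is practically still, with about 0.2 px of motion left. I'm handing in.

```bash
python3 -c "
from station import bot
print(bot.job_done())"
```

```text
the job is handed in; nothing more can be done
None
```

The largest hoop hangs on the J-hook below the shut keeper, pressed home at about 5.5 N and released; when I handed in at about 54 s it was all but still, with the robot clear of it.

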